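# Stow the harmonica in its hanging block and lock it

### The job

Draw the harmonica out of the steel frame, lay it flat on the cork mat and let go of it, then take it afresh and lower it, without dropping it, into the pocket of the beech block, its stub in the gap made for it, until it sits flat, square and fully home. Let go, and only then pull the block's retaining slide by its knob over the harmonica, all the way out to its stop, and leave it there. Do not disturb the metronome, the glass dish or the ukulele hanger.

Things in the scene. Friction and masses are not known exactly. Their poses are not given: they have to be found in the camera images.
- harmonica: Steel and black harmonica, about 0.25 kg: flat block 130 long (x) x 40 wide (y) x 26 thick (z) mm, with a square steel stub 14 long x 16 wide x 12 high mm at the middle of its +x end. Origin: centre of the 130 mm block's underside; z is up. It lies level in the frame, stub inwards, its -x end sticking out of the frame's mouth by about 50 mm.
- harmonica_stub (a point): Tip of the harmonica's stub, on its +x axis 79 mm from the harmonica's origin and 13 mm above its underside.
- frame: Fixed stainless sleeve, 104 long (x) x 52 wide x 38 mm high, floor 3 mm above the desk, inside 46 wide and 33 mm high under two straps. Origin: underside, 50 mm behind its open mouth at the -x end; the +x end is shut. The harmonica (x along the frame's x) comes out only in the frame's -x direction; after about 100 mm its stub clears the mouth.
- mat: Fixed thin cork mat on the desk, 160 (x) x 170 (y) x 3 mm, between the frame and the block. Origin: middle of its underside.
- dock: Fixed beech block, 251 long (x from -166 to +85 mm) x 72 mm wide (y), with a pocket for the harmonica. Origin: on the desk, below the pocket's centre. Walls 31 mm high, 14 to 18 mm thick. The long walls are missing at the middle (x -24 to +24), open down to the desk beyond y = +-20 mm, for fingers. A housing 48 mm high at x -166 to -112 carries the retaining slide.
- dock_pocket (a point): Centre of the pocket's floor, 8 mm above the desk. Pocket 134 long x 44 wide (2 mm play all round), mouth with a 4 mm 45-degree bevel. The end wall towards the block's +x has a gap 21 mm wide for the stub. Seated: harmonica origin on this point, its x axis along the block's +x, its top 3 mm above the walls.
- retainer (a joint): Retaining slide: steel tongue 24 mm wide, 4 mm thick, moving in the block's +x direction. 0 = back, clear of the pocket; 0.040 m = at its stop, over the harmonica's -x end. Underside 36.5 mm above the desk, 2.5 mm over a seated harmonica. Light return spring (0.8 N at the stop) and a 2 N friction brake that holds it where it is left; about 3 N pulls it.
- retainer_knob (a point): Top centre of the slide's dark wooden knob, an upright cylinder 22 mm in diameter and 26 mm high, standing on the tongue; its top is 66.5 mm above the desk, 87 mm from the block's origin in -x when the slide is back.
- metronome: Bystander: red plastic pyramid metronome, 95 mm square at the foot, 162 mm high, left of the frame. Origin: centre of its underside.
- dish: Bystander: small glass dish, 90 mm across, 30 mm high, at the far side of the desk. Origin: centre of its underside.
- hanger: Bystander: beech ukulele hanger with a black two-armed yoke, lying flat, about 150 x 75 x 22 mm, at the far side of the desk. Origin: on its underside near the middle.
Not all that is in view belongs to the job. Leave any pink look-alike of the harmonica alone.

How it is judged (in metres and radians):
On the way, in this order (a step that is already met when the one before it is completed fails the run):
1. the harmonica lies flat on the mat, let go (contact force between harmonica and mat above 0.5 N and height (world z) of harmonica below 0.008 m and angle between harmonica's own z axis and vertical below 0.06 rad and linear speed of harmonica below 0.02 m/s and contact force between the fingers and harmonica below 0.1 N), for 0.1 s.
2. the harmonica, still held, is lowered into the pocket to within 8 mm of its floor (x of harmonica in the frame of dock between -0.004 and 0.004 m and y of harmonica in the frame of dock between -0.004 and 0.004 m and x of harmonica_stub in the frame of dock above 0.06 m and z of harmonica in the frame of dock below 0.016 m and contact force between the fingers and harmonica above 0.3 N), for 0.02 s.
3. the harmonica sits fully home and let go, the slide still back (x of harmonica in the frame of dock between -0.004 and 0.004 m and y of harmonica in the frame of dock between -0.004 and 0.004 m and x of harmonica_stub in the frame of dock above 0.06 m and z of harmonica in the frame of dock between 0.006 and 0.0105 m and angle between harmonica's own z axis and vertical below 0.03 rad and angle between the x axis of harmonica and the x axis of dock, either way round below 0.07 rad and contact force between the fingers and harmonica below 0.1 N and value of joint retainer below 0.01 m), for 0.1 s.
4. the slide is pulled out to its stop (value of joint retainer above 0.037 m), for 0.1 s.
At the end, for the whole second after the job is handed in: The harmonica is at rest in the pocket, stub in its gap, within 4 mm of the pocket's centre each way, underside 6 to 10.5 mm above the desk, tilted less than 0.03 rad and within 0.07 rad of the block's length, and the slide stands at least 36 mm out (x of harmonica in the frame of dock between -0.004 and 0.004 m and y of harmonica in the frame of dock between -0.004 and 0.004 m and x of harmonica_stub in the frame of dock above 0.06 m and z of harmonica in the frame of dock between 0.006 and 0.0105 m and angle between harmonica's own z axis and vertical below 0.03 rad and angle between the x axis of harmonica and the x axis of dock, either way round below 0.07 rad and value of joint retainer above 0.036 m and linear speed of harmonica below 0.01 m/s); the robot touches nothing.
It fails at once if the metronome is moved more than 20 mm (distance of metronome from where it was at the start of the episode above 0.02 m).
It fails at once if the dish is moved more than 20 mm (distance of dish from where it was at the start of the episode above 0.02 m).
It fails at once if the hanger is moved more than 20 mm (distance of hanger from where it was at the start of the episode above 0.02 m).
It also fails if it takes over 58 s, if anything falls off the work surface, if the arm or the gripper's body presses on something with over 40 N, if the wrist force passes 120 N, or if a joint passes its speed limit or range.

### The arm

A 6-joint arm with a two-finger parallel gripper is mounted at the origin on the work surface. World frame = base frame: x ahead of the robot, y to its left, z up, the work surface at z = 0. Lengths are in mm, angles in rad, forces in N, time in s.
With the tool pointing down it reaches from about 275 to 725 mm from the base axis. Payload 15.9 kg.
Tool frame: the origin (TCP) lies between the finger pads; the fingertips stand finger_overhang ahead of it and the grasp point (between the pads) lies 8 mm behind it (finger_overhang is the distance from the TCP to the fingertips, in mm); z points along the fingers, y is the line along which they close (so a half turn about z gives the same grasp; the last joint's range is limited). The gripper opens to 85 mm and grips with 20 to 120 N. Pads are 22 mm wide; open, the fingers measure 114 mm over their backs; the gripper's body (76 mm by 85 mm) begins 54 mm behind the grasp point. The pads swing forward as they close: fully open they stand 13 mm farther back than shut.
Start: joints at [-1.126, 0.213, -0.034, 1.323, 0, 1.571], TCP at [215.131, -451.336, 242.306] pointing down, gripper open.
Joint ranges: [-2.98, 2.98], [-0.74, 1.72], [-1.14, 1.35], [-2.1, 2.04], [-1.57, 1.44], [-3.14, 3.14]. Speed limits (rad/s): [1.89, 1.89, 2.39, 2.57, 3.14, 3.14].

### API

Orientations are given as a 3x3 rotation matrix whose columns are the frame's x, y, z axes.
In Python, from station import * gives the robot as it stands.
- The arm moves only by the shell command python3 -m crank 'ROWS' [FORCE]. ROWS is JSON, a list of rows, each a list of 7 numbers: the opening, from 0 (shut) to 1 (fully open), then the shift along the tool's x, y, z in m, then the turn, a rotation vector about the tool's x, y, z in degrees. In form: [[gripper, tx, ty, tz, wx, wy, wz], ...]. A call has 1 to 5 rows; each row shifts and turns the commanded pose from where the row before left it, along the tool's axes as they then stand; what a row does not reach is not made up. A row lasts 1/10 s, in which the tool goes at most 50 mm and 8.59 degrees, less where a joint would pass 70% of its speed; a pose out of reach is approached as far as the arm can. A call is refused whole if a number of a shift passes 0.05 or a number of a turn 8.59, either way. A call with a gripper value outside its range is refused whole. The fingers move at their own pace and stop on an object; FORCE is the grip in N (left out, the last holds). Time passes only in rows, so rows that do not move let the fingers close. It gives the time, the measured TCP pose, the force, the opening and the grip force at its end, in the units of the state.
- observe(): the state, without advancing time (a new reading comes with each control period).
- capture(name): name is "side" or "top"; returns (picture, depth): 384x512x3 uint8, red, green, blue; 384x512 float32, mm along the optical axis (not along the pixel's ray), 0 where there is no reading.
- get_calibration(name): a dict with "vertical_fov" (degrees; the focal length in pixels is half the picture's height over the tangent of half this angle, whatever the lens; pixels are square), "cx", "cy" (the principal point, pixels), "view" (4x4, takes a point from world to camera coordinates). Camera axes: x right, y up, looking along -z (the intrinsics and any distortion apply to the point x, -y, -z); pixel columns grow to the right and rows downward; lengths in mm; the calibration is good to about 2 mm. A picture is of the moment at which its call begins. get_calibration takes no time and is no camera call.
- close_job(): hands the job in; it is judged then, once.
Trained networks look in the newest picture that a camera, given by its name, has taken for a name from the list of things; names that differ only in an ending like _2 or _b are one class to them, and where a whole thing is asked for, a point or a joint stands for the part that bears it (a point fixed in the world has none). Each returns a list of dicts, best first, with "conf" (0 to 1); they miss things now and then, are a little off and sometimes report something else, mostly with a low value. They report only what shows in the picture. A call takes as long as a camera call. They do not tell look-alikes from the thing itself.
- outline_of(camera, query): "region" (384x512 bool, what is visible of it) and "rect" ([left, top, right, bottom] in pixels, round what is visible of it).
The state is a dict: "time": time; "qpos": joint angles; "qvel": joint speeds; "tau": joint torques, N m; "ee_pos": TCP position; "ee_rot": TCP orientation; "force": force on the tool from outside, world axes, zero at the start; "wrist_torque": the same for the moment, N m; "opening": opening from 0.0 (shut) to 1.0 (fully open); "grip_force": force on a finger pad.
Only numpy, scipy, OpenCV 4.12 (cv2) and the standard library are available. Lean on these libraries where they do the work, as an engineer would, in place of code of your own. Each camera call takes 0.05 s, during which the arm holds its last target. There are 200 camera calls.

## Working session

There is one attempt and no reset: what is moved stays moved. The work goes in short steps, Python scripts to look and compute and a shell command to move; the robot and the scene stay as the last step left them, time stands still between calls to the robot, and variables do not carry over. Pictures are saved under pics/ and viewed, at most 10 in all, crops included, and the job is handed in when it is done.

```bash
mkdir -p pics; ls
cat > h.py <<'E'
from station import *
import numpy as np, cv2
def K(n):
    c=get_calibration(n); f=192/np.tan(np.radians(c["vertical_fov"])/2); return c,f
def world(n,depth):
    c,f=K(n); v,u=np.mgrid[0:384,0:512]
    x=(u-c["cx"])/f*depth; y=-(v-c["cy"])/f*depth
    P=np.stack([x,y,-depth,np.ones_like(depth)],-1)
    W=P@np.linalg.inv(np.array(c["view"])).T
    W=W[...,:3]; W[depth==0]=np.nan; return W
E
python3 - <<'E'
from h import *
for n in("side","top"):
    p,d=capture(n); cv2.imwrite(f"pics/{n}0.png",p[...,::-1]); np.save(f"{n}0.npy",d)
    print(n,{k:(np.round(v,3).tolist() if k=="view" else v) for k,v in get_calibration(n).items()})
    W=world(n,d)
    for q in("harmonica","frame","mat","dock","retainer_knob","metronome","dish","hanger"):
        for r in outline_of(n,q)[:3]:
            m=r["region"]; print(q,round(r["conf"],2),np.round(r["rect"]),np.round(np.nanmedian(W[m],0)),m.sum())
s=observe();print(s["ee_pos"],s["ee_rot"],s["opening"],s.get("finger_overhang"))
E
python3 -c "import station;print([x for x in dir(station) if x[0]!='_'], getattr(station,'finger_overhang',None))"
```

```text
pics
side {'vertical_fov': 51.63840205224909, 'cx': 255.57240521734713, 'cy': 190.63330501838809, 'view': [[-0.983, -0.184, 0.02, 604.425], [0.126, -0.586, 0.8, -68.573], [-0.135, 0.789, 0.599, -1384.612], [0.0, 0.0, 0.0, 1.0]]}
harmonica 0.91 [297. 222. 312. 259.] [413. 272.  26.] 444
harmonica 0.69 [183. 224. 228. 251.] [717. 312.  24.] 605
harmonica 0.59 [242. 227. 260. 252.] [575. 307.  30.] 214
frame 0.63 [232. 230. 260. 269.] [579. 359.  34.] 550
mat 0.56 [247. 187. 298. 220.] [544.  70.   4.] 1344
dock 0.69 [271. 135. 308. 182.] [ 518. -212.   27.] 818
retainer_knob 0.52 [284. 139. 290. 152.] [ 532. -248.   53.] 42
metronome 0.93 [271. 259. 320. 326.] [416. 525.  81.] 2111
dish 0.73 [190. 190. 215. 207.] [781. 108.  19.] 346
hanger 0.49 [210. 147. 240. 170.] [ 774. -127.   16.] 286
top {'vertical_fov': 45.41041817495274, 'cx': 256.00948607789473, 'cy': 190.36890304891133, 'view': [[-0.021, -1.0, 0.001, 110.713], [0.998, -0.02, 0.056, -584.846], [-0.056, 0.002, 0.998, -1528.757], [0.0, 0.0, 0.0, 1.0]]}
harmonica 0.83 [180. 134. 210. 171.] [717. 302.  26.] 412
harmonica 0.7 [190
[... 232 characters left out ...]
.] [ 517. -228.   29.] 1507
dock 0.59 [237. 123. 264. 150.] [777. 119.  14.] 481
retainer_knob 0.5 [171. 187. 204. 203.] [576. 337.  37.] 282
retainer_knob 0.46 [358. 201. 373. 207.] [ 532. -260.   48.] 88
metronome 0.84 [120. 225. 158. 260.] [420. 475.  88.] 1018
dish 0.97 [235. 122. 262. 149.] [777. 121.  16.] 547
hanger 0.6 [314. 122. 355. 144.] [ 776. -137.   17.] 531
[ 215.12746459 -451.36148095  242.32172419] [[ 9.02703597e-01  4.30262961e-01  2.26594137e-05]
 [ 4.30262962e-01 -9.02703595e-01 -5.96406686e-05]
 [-5.20643646e-06  6.35873525e-05 -9.99999998e-01]] 0.9975216358582963 None
['IKError', 'capture', 'close_job', 'finger_overhang', 'get_calibration', 'observe', 'outline_of'] 11.0
```

Run:
```python
import cv2
p=cv2.imread("pics/top0.png")[110:270,110:410]; cv2.imwrite("pics/top0c.png",cv2.resize(p,None,fx=2.66,fy=2.66,interpolation=cv2.INTER_CUBIC))
p=cv2.imread("pics/side0.png")[130:290,170:330]; cv2.imwrite("pics/side0c.png",cv2.resize(p,None,fx=3.7,fy=3.7,interpolation=cv2.INTER_CUBIC))
```

```text
(no output)
```

View pics/top0c.png

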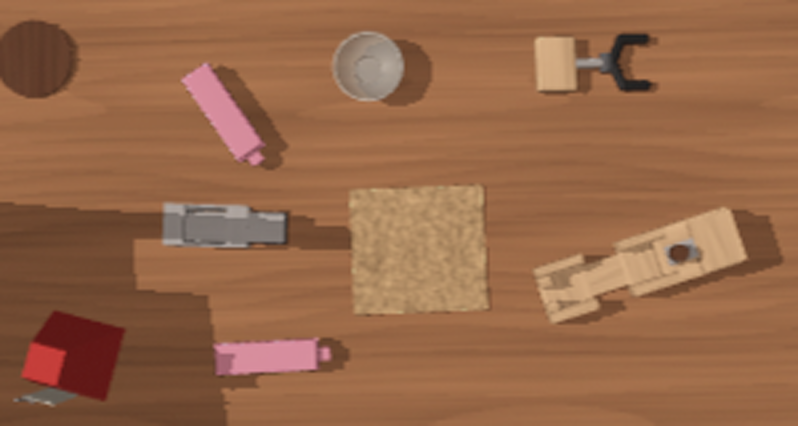

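View pics/side0c.png

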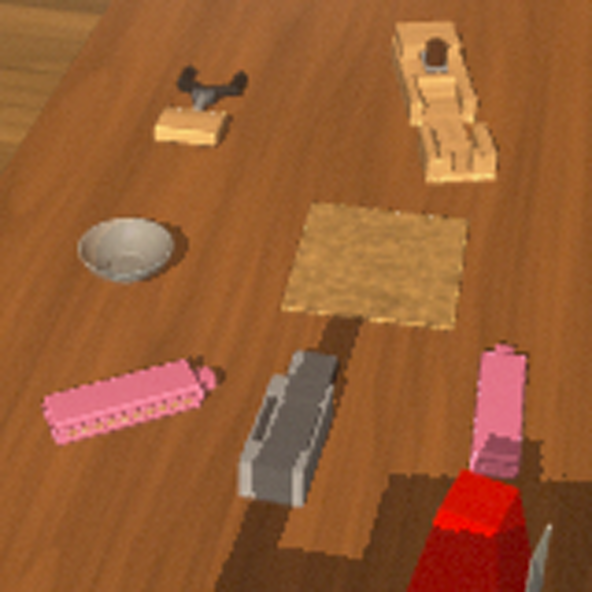

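```bash
cat > fit.py <<'E'
from h import *
from scipy.optimize import minimize
from scipy.ndimage import map_coordinates, gaussian_filter
def hm(boxes,R=220,s=1.):   # height map on 1 mm grid, later boxes override
    g=np.zeros((2*R+1,2*R+1)); 
    X,Y=np.meshgrid(np.arange(-R,R+1),np.arange(-R,R+1),indexing="ij")
    for a,b,c,d,z in boxes: g[(X>=a)&(X<=b)&(Y>=c)&(Y<=d)]=z
    return gaussian_filter(g,s),X,Y
def dockmap(knob=True,ret=0.0):
    b=[(-112,85,-36,36,31),(-67,67,-22,22,8),(67,85,-10.5,10.5,8),(-24,24,20,40,0),(-24,24,-40,-20,0),(-166,-112,-36,36,48),(-112,-68+ret,-12,12,40)]
    g,X,Y=hm(b)
    if knob: g[np.hypot(X+87-ret,Y)<11]=66
    return g
def fit(P,g,x0,rad=None,clip=15):
    R=(g.shape[0]-1)//2
    def c(p):
        ca,sa=np.cos(p[2]),np.sin(p[2]); d=P[:,:2]-p[:2]
        x=d[:,0]*ca+d[:,1]*sa; y=-d[:,0]*sa+d[:,1]*ca
        h=map_coordinates(g,[x+R,y+R],order=1,mode="nearest")
        return np.minimum(np.abs(P[:,2]-h),clip).mean()
    best=None
    for dx in(-6,0,6):
        for dy in(-6,0,6):
            r=minimize(c,np.array(x0)+[dx,dy,0],method="Nelder-Mead",options=dict(initial_simplex=np.array(x0)+[dx,dy,0]+np.array([[0,0,0],[5,0,0],[0,5,0],[0,0,.08]])))
            if best is None or r.fun<best.fun:best=r
    return best.x,best.fun
def near(W,c,r,zmin=-20):
    P=W.reshape(-1,3); P=P[~np.isnan(P[:,0])]; return P[(np.hypot(P[:,0]-c[0],P[:,1]-c[1])<r)&(P[:,2]>zmin)&(P[:,2]<90)]
if __name__=="__main__":
    fb=[(-50,54,-26,26,38),(-100,-50,-20,20,29)]
    hmn=[(-65,65,-20,20,26)]
    for n in("side","top"):
        d=np.load(n+"0.npy"); W=world(n,d)
        mz=W[...,2][(np.hypot(W[...,0]-545,W[...,1]-65)<60)]
        print(n,"mat z",np.nanmedian(mz),"desk z",np.nanmedian(near(W,(650,0),50)[:,2]))
        print("dock",*fit(near(W,(515,-235),170),dockmap(),(505,-205,1.85)))
        print("frame",*fit(near(W,(575,300),100),hm(fb)[0],(576,320,1.57)))
        P=near(W,(575,255),60,20); P=P[P[:,1]<265] 
        print("harm pts x",np.percentile(P[:,0],[1,10,50,90,99]),"y",P[:,1].min(),"z",np.median(P[:,2]))
        P=near(W,(575,300),75,20);h,e=np.histogram(P[:,1],bins=np.arange(215,385,10));
        for a in e[:-1]:
            q=P[(P[:,1]>=a)&(P[:,1]<a+10)]
            if len(q): print(int(a),len(q),np.round([q[:,0].min(),q[:,0].max(),np.median(q[:,2])]))
E
python3 fit.py
```

```text
side mat z 3.6829417801066597 desk z 0.9045174325796097
dock [ 507.23347767 -174.97446003    1.86069864] 2.904727598609457
frame [580.34893412 327.74214237   1.51562388] 3.3506478529767727
harm pts x [554.72427644 557.50057318 573.06521439 589.05762252 592.87153727] y 230.06400888098574 z 29.339313212172158
225 8 [561. 590.  29.]
235 27 [554. 593.  30.]
245 32 [555. 593.  29.]
255 23 [555. 592.  29.]
265 7 [558. 593.  31.]
275 35 [552. 602.  38.]
285 48 [551. 603.  38.]
295 68 [552. 604.  35.]
305 43 [553. 603.  30.]
315 36 [555. 604.  30.]
325 44 [553. 605.  29.]
335 37 [554. 605.  30.]
345 19 [555. 607.  31.]
355 44 [555. 608.  38.]
365 39 [557. 605.  39.]
top mat z 3.455336353365965 desk z 0.8116822315448644
dock [ 504.8695749  -175.67159082    1.85975055] 3.008279464398937
frame [577.65734401 326.84249012   1.51996392] 3.7241921852813804
harm pts x [553.64329249 557.03215173 573.65034548 587.27901437 590.91886439] y 225.83390174098344 z 29.41545806131967
225 27 [553. 590.  29.]
235 36 [554. 591.  29.]
245 36 [554. 591.  30.]
255 36 [554. 591.  30.]
265 39 [554. 600.  30.]
275 52 [551. 601.  37.]
285 46 [551. 601.  38.]
295 36 [551. 602.  36.]
305 41 [551. 602.  29.]
315 42 [552. 602.  30.]
325 38 [552. 602.  29.]
335 41 [552. 602.  30.]
345 50 [552. 602.  32.]
355 47 [553. 602.  39.]
365 37 [556. 603.  39.]
```

Candidates (top image): grey harmonica in the frame at (211,195), pink look-alikes at (194,152) and (210,244); the steel/black one in the frame is mine (the crop shows its end out of the mouth, pointing to the mat). Turning first.

```bash
cat > to.py <<'E'
import sys
from h import *
# usage: to.py x y z yaw_deg  (yaw of tool x axis) -> remaining tool-frame shift (mm) and turn about tool z
x,y,z,a=map(float,sys.argv[1:5]); s=observe(); R=np.array(s["ee_rot"]); p=np.array(s["ee_pos"])
d=R.T@(np.array([x,y,z])-p); yaw=np.degrees(np.arctan2(R[1,0],R[0,0])); t=-((a-yaw+180)%360-180)
ar=np.radians(a); Rt=np.array([[np.cos(ar),np.sin(ar),0],[np.sin(ar),-np.cos(ar),0],[0,0,-1]])
print("t",round(s["time"],2),"pos",p.round(1),"yaw",yaw.round(2),"shift now-axes",d.round(1),"turn",round(t,2),"shift after turn",(Rt.T@(np.array([x,y,z])-p)).round(1),"F",np.round(s["force"],1),"grip",round(s["grip_force"],1),"open",round(s["opening"],3),"tilt",(R.T@[0,0,-1]).round(4))
E
python3 -m crank '[[1,0,0,0,0,0,-8.5],[1,0,0,0,0,0,-8.5],[1,0,0,0,0,0,-8.5],[1,0,0,0,0,0,-8.5],[1,0,0,0,0,0,-8.5]]' 60
python3 -m crank '[[1,0,0,0,0,0,-8.5],[1,0,0,0,0,0,-8.5],[1,0,0,0,0,0,-2]]'
python3 to.py 575 247 100 87
```

```text
time: 1.4
ee_pos: [215.1, -451.3, 242.3]
ee_rot: [[0.369, 0.929, 0.0], [0.929, -0.369, 0.0], [0.0, -0.0, -1.0]]
force: [0.7, 0.1, -0.8]
opening: 1.0
grip_force: 0.0
time: 1.7
ee_pos: [215.1, -451.3, 242.3]
ee_rot: [[0.047, 0.999, -0.0], [0.999, -0.047, 0.0], [0.0, -0.0, -1.0]]
force: [-0.3, 0.7, 0.1]
opening: 0.997
grip_force: 0.0
t 1.7 pos [ 215.1 -451.3  242.3] yaw 87.31 shift now-axes [714.4 326.7 142.3] turn 0.31 shift after turn [716.2 322.8 142.3] F [-0.3  0.7  0.1] grip 0.0 open 0.997 tilt [-0.  0.  1.]
```

```bash
python3 -m crank '[[1,0.044,0.02,0,0,0,0],[1,0.044,0.02,0,0,0,0],[1,0.044,0.02,0,0,0,0],[1,0.044,0.02,0,0,0,0],[1,0.044,0.02,0,0,0,0]]' >/dev/null
python3 -m crank '[[1,0.044,0.02,0,0,0,0],[1,0.044,0.02,0,0,0,0],[1,0.044,0.02,0,0,0,0],[1,0.044,0.02,0,0,0,0],[1,0.044,0.02,0,0,0,0]]' >/dev/null
python3 -m crank '[[1,0.044,0.02,0,0,0,0],[1,0.044,0.02,0,0,0,0],[1,0.044,0.02,0,0,0,0],[1,0.044,0.02,0,0,0,0],[1,0.044,0.02,0,0,0,0]]' >/dev/null
python3 -m crank '[[1,0.044,0.02,0.03,0,0,0],[1,0,0,0.03,0,0,0],[1,0,0,0.03,0,0,0.3],[1,0,0,0.03,0,0,0],[1,0,0,0,0,0,0]]' 
python3 to.py 573.5 247 15 87
```

```text
time: 3.7
ee_pos: [566.9, 228.9, 122.1]
ee_rot: [[0.058, 0.998, -0.006], [0.998, -0.058, -0.002], [-0.003, -0.006, -1.0]]
force: [0.4, -0.6, 0.4]
opening: 1.001
grip_force: 0.0
t 3.7 pos [566.9 228.9 122.1] yaw 86.7 shift now-axes [ 18.7   6.2 107.1] turn -0.3 shift after turn [ 18.4   5.7 107.1] F [ 0.4 -0.6  0.4] grip 0.0 open 1.001 tilt [0.0027 0.0057 1.    ]
```

```bash
python3 -m crank '[[1,0.018,0.006,0.02,0,0,-0.3],[1,0,0,0.03,0,0,0],[1,0,0,0.02,0,0,0],[1,0,0,0,0,0,0]]' 
python3 to.py 573.5 247 15 87
```

```text
time: 4.1
ee_pos: [575.2, 246.9, 54.9]
ee_rot: [[0.053, 0.999, -0.003], [0.999, -0.053, -0.001], [-0.001, -0.003, -1.0]]
force: [-0.8, -0.1, -0.4]
opening: 0.997
grip_force: 0.0
t 4.1 pos [575.2 246.9  54.9] yaw 86.99 shift now-axes [ 0.1 -1.6 39.9] turn -0.01 shift after turn [ 0.  -1.7 39.9] F [-0.8 -0.1 -0.4] grip 0.0 open 0.997 tilt [0.0013 0.0026 1.    ]
```

```bash
python3 -m crank '[[1,0,-0.001,0.02,0,0,0],[1,0,0,0.016,0,0,0],[1,0,0,0,0,0,0],[1,0,0,0,0,0,0]]' 
python3 to.py 573.5 247 15 87
python3 -m crank '[[0.4,0,0,0,0,0,0],[0.2,0,0,0,0,0,0],[0.2,0,0,0,0,0,0],[0.2,0,0,0,0,0,0],[0.2,0,0,0,0,0,0]]' 60
python3 to.py 573.5 247 15 87
```

```text
time: 4.5
ee_pos: [575.9, 247.6, 21.9]
ee_rot: [[0.053, 0.999, 0.001], [0.999, -0.053, 0.001], [0.001, 0.001, -1.0]]
force: [-0.6, -0.3, 1.2]
opening: 1.003
grip_force: 0.0
t 4.5 pos [575.9 247.6  21.9] yaw 86.98 shift now-axes [-0.7 -2.4  6.9] turn -0.02 shift after turn [-0.7 -2.4  6.9] F [-0.6 -0.3  1.2] grip 0.0 open 1.003 tilt [-7.0e-04 -1.5e-03  1.0e+00]
time: 5.0
ee_pos: [575.4, 247.5, 20.8]
ee_rot: [[0.053, 0.999, 0.001], [0.999, -0.053, 0.0], [0.0, 0.001, -1.0]]
force: [-1.6, -1.9, 7.6]
opening: 0.456
grip_force: 62.6
t 5.0 pos [575.4 247.5  20.8] yaw 86.98 shift now-axes [-0.6 -1.8  5.8] turn -0.02 shift after turn [-0.6 -1.8  5.8] F [-1.6 -1.9  7.6] grip 62.6 open 0.456 tilt [-5.e-04 -8.e-04  1.e+00]
```

```bash
python3 -m crank '[[0.8,0,0,0,0,0,0],[0.8,0,-0.002,0.008,0,0,0],[0.8,0,0,0,0,0,0],[0.8,0,0,0,0,0,0]]' 
python3 to.py 573.5 247 13 87
python3 -m crank '[[0.4,0,0,0,0,0,0],[0.2,0,0,0,0,0,0],[0.2,0,0,0,0,0,0],[0.2,0,0,0,0,0,0]]' 80
python3 to.py 573.5 247 13 87
```

```text
time: 5.4
ee_pos: [572.6, 247.3, 11.4]
ee_rot: [[0.052, 0.999, -0.001], [0.999, -0.052, -0.0], [-0.0, -0.001, -1.0]]
force: [0.4, 0.7, 0.6]
opening: 0.8
grip_force: 0.0
t 5.4 pos [572.6 247.3  11.4] yaw 86.99 shift now-axes [-0.3  0.9 -1.6] turn -0.01 shift after turn [-0.3  0.9 -1.6] F [0.4 0.7 0.6] grip 0.0 open 0.8 tilt [4.e-04 9.e-04 1.e+00]
time: 5.8
ee_pos: [573.2, 247.5, 12.3]
ee_rot: [[0.053, 0.999, 0.0], [0.999, -0.053, 0.0], [0.0, 0.0, -1.0]]
force: [-1.8, -1.1, 5.6]
opening: 0.456
grip_force: 79.3
t 5.8 pos [573.2 247.5  12.3] yaw 86.99 shift now-axes [-0.5  0.3 -0.7] turn -0.01 shift after turn [-0.5  0.3 -0.7] F [-1.8 -1.1  5.6] grip 79.3 open 0.456 tilt [-2.e-04 -5.e-04  1.e+00]
```

```bash
python3 -m crank '[[0.2,0,0,-0.003,0,0,0],[0.2,-0.01,0,0,0,0,0],[0.2,-0.01,0,0,0,0,0],[0.2,-0.01,0,0,0,0,0],[0.2,-0.01,0,0,0,0,0]]' 
python3 to.py 572 147 15 87
python3 -m crank '[[0.2,-0.015,0,0,0,0,0],[0.2,-0.015,0,0,0,0,0],[0.2,-0.015,0,0,0,0,0],[0.2,-0.015,0,0,0,0,0],[0.2,-0.015,0,0,0,0,0]]'
python3 to.py 572 137 15 87
```

```text
time: 6.3
ee_pos: [570.8, 206.2, 14.8]
ee_rot: [[0.053, 0.999, -0.0], [0.999, -0.053, -0.0], [-0.0, -0.0, -1.0]]
force: [0.0, -0.2, -2.4]
opening: 0.45
grip_force: 80.1
t 6.3 pos [570.8 206.2  14.8] yaw 86.96 shift now-axes [-59.1   4.4  -0.2] turn -0.04 shift after turn [-59.1   4.3  -0.2] F [ 0.  -0.2 -2.4] grip 80.1 open 0.45 tilt [2.e-04 3.e-04 1.e+00]
time: 6.8
ee_pos: [566.9, 131.2, 15.0]
ee_rot: [[0.053, 0.999, 0.0], [0.999, -0.053, -0.0], [-0.0, 0.0, -1.0]]
force: [-0.3, -0.5, -3.7]
opening: 0.458
grip_force: 80.1
t 6.8 pos [566.9 131.2  15. ] yaw 86.97 shift now-axes [ 6.1  4.8 -0. ] turn -0.03 shift after turn [ 6.1  4.8 -0. ] F [-0.3 -0.5 -3.7] grip 80.1 open 0.458 tilt [ 0.e+00 -1.e-04  1.e+00]
```

```bash
python3 -m crank '[[0.2,-0.01,0,-0.015,0,0,0],[0.2,-0.025,-0.005,-0.01,0,0,0],[0.2,-0.03,-0.005,0,0,0,0],[0.2,-0.03,-0.005,0,0,0,0],[0.2,-0.015,-0.005,0,0,0,0]]' 
python3 -m crank '[[0.2,0,0,0,0,0,0],[0.2,0,0,0.01,0,0,0],[0.2,0,0,0,0,0,0]]' >/dev/null
python3 to.py 541 20 15 87
python3 - <<'E'
from h import *
p,d=capture("side"); cv2.imwrite("pics/s1.png",cv2.resize(p[150:290,200:360,::-1],None,fx=3.7,fy=3.7,interpolation=cv2.INTER_CUBIC))
E
```

```text
time: 7.3
ee_pos: [541.2, 21.7, 41.1]
ee_rot: [[0.054, 0.999, 0.001], [0.999, -0.054, -0.0], [-0.0, 0.001, -1.0]]
force: [-0.2, 0.2, -1.7]
opening: 0.455
grip_force: 80.5
t 7.6 pos [540.8  24.6  28.8] yaw 87.03 shift now-axes [-4.5  0.5 13.8] turn 0.03 shift after turn [-4.5  0.4 13.8] F [-0.4 -0.3 -2.3] grip 80.4 open 0.455 tilt [-1.0e-04  1.3e-03  1.0e+00]
```

View pics/s1.png

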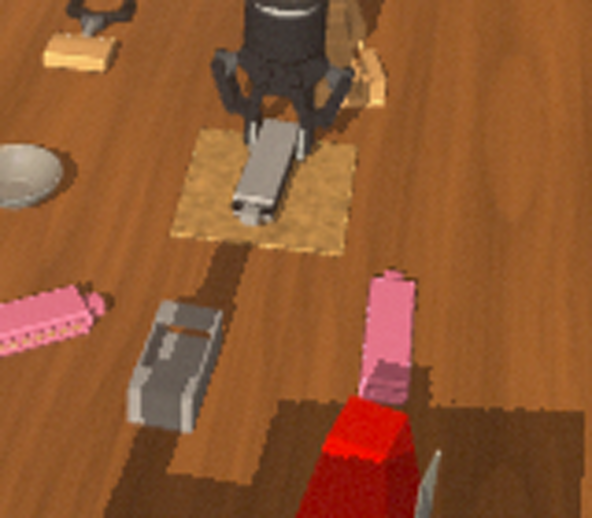

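The harmonica (crop ~(268,165)) is held level over the mat, frame empty. Lowering it.

```bash
python3 -m crank '[[0.2,0,0,0.01,0,0,0],[0.2,0,0,0.004,0,0,0],[0.2,0,0,0.002,0,0,0],[0.2,0,0,0.001,0,0,0],[0.2,0,0,0,0,0,0]]' 
python3 to.py 541 20 12.3 87
```

```text
time: 8.15
ee_pos: [541.2, 23.9, 13.0]
ee_rot: [[0.052, 0.999, -0.0], [0.999, -0.052, 0.0], [0.0, -0.0, -1.0]]
force: [1.0, -0.5, -2.1]
opening: 0.454
grip_force: 80.5
t 8.15 pos [541.2  23.9  13. ] yaw 86.99 shift now-axes [-3.9  0.   0.7] turn -0.01 shift after turn [-3.9  0.   0.7] F [ 1.  -0.5 -2.1] grip 80.5 open 0.454 tilt [-1.e-04  1.e-04  1.e+00]
```

Lower 1 mm more, release, then rise clear.

```bash
python3 -m crank '[[0.2,0,0,0.001,0,0,0],[0.2,0,0,0,0,0,0]]' | grep force
python3 -m crank '[[0.6,0,0,0,0,0,0],[0.85,0,0,0,0,0,0],[0.85,0,0,0,0,0,0],[0.85,0,0,0,0,0,0]]' | grep -E "open|force"
python3 -m crank '[[1,0,0,-0.03,0,0,0],[1,0,0,-0.04,0,0,0],[1,-0.04,0,-0.04,0,0,0],[1,-0.05,0,0,0,0,0],[1,-0.05,0,0,0,0,0]]'
python3 - <<'E'
from fit import *
import sys
for n in("side","top"):
    p,d=capture(n); W=world(n,d); np.save(n+"1.npy",d); cv2.imwrite(f"pics/{n}1.png",p[...,::-1])
    W[...,2]-=3
    print(n,fit(near(W,(544,70),105)[lambda:0] if 0 else (lambda P:P[P[:,2]<35])(near(W,(544,70),90)),hm([(-65,65,-20,20,26),(65,79,-8,8,19)])[0],(543,66,1.518)))
E
```

```text
force: [-7.1, 0.9, 15.6]
grip_force: 89.8
force: [-0.1, -0.5, -0.0]
opening: 0.849
grip_force: 0.0
time: 9.25
ee_pos: [534.8, -112.7, 118.7]
ee_rot: [[0.051, 0.999, 0.003], [0.999, -0.051, -0.001], [-0.0, 0.003, -1.0]]
force: [1.4, -0.5, -0.5]
opening: 0.997
grip_force: 0.0
side (array([546.19935282,  69.07818816,   1.50017723]), np.float64(2.2525098001481254))
top (array([543.26178311,  68.14657033,   1.49414799]), np.float64(3.026496210644429))
```

```bash
python3 -m crank '[[1,0.045,0,0,0,0,0],[1,0.045,0,0,0,0,0],[1,0.045,0,0,0,0,0],[1,0.045,0,0,0,0,0.5],[1,0,0,0,0,0,0.5]]' >/dev/null
python3 -m crank '[[1,0,0,0.03,0,0,0],[1,0,0,0,0,0,0],[1,0,0,0,0,0,0]]' >/dev/null
python3 to.py 543.4 68.1 12 86
```

```text
t 10.15 pos [543.1  68.1  87.4] yaw 85.97 shift now-axes [ 0.1  0.4 75.4] turn -0.03 shift after turn [ 0.   0.3 75.4] F [-0.3 -0.5  0.8] grip 0.0 open 1.005 tilt [3.0e-04 1.4e-03 1.0e+00]
```

```bash
python3 -m crank '[[1,0,0,0.03,0,0,0],[0.9,0,0,0.03,0,0,0],[0.8,0,0,0.014,0,0,0],[0.8,0,0,0,0,0,0],[0.8,0,0,0,0,0,0]]' >/dev/null
python3 to.py 543.4 68.1 12 86
python3 -m crank '[[0.4,0,0,0,0,0,0],[0.2,0,0,0,0,0,0],[0.2,0,0,0,0,0,0],[0.2,0,0,0,0,0,0],[0.2,0,0,0,0,0,0]]' 60 >/dev/null
python3 to.py 543.4 68.1 12 86
```

```text
t 10.65 pos [544.3  68.2  14.6] yaw 85.95 shift now-axes [-0.1 -0.9  2.6] turn -0.05 shift after turn [-0.1 -0.9  2.6] F [0.5 0.1 0.1] grip 0.0 open 0.8 tilt [-2.0e-04 -1.1e-03  1.0e+00]
t 11.15 pos [544.5  68.4  14.7] yaw 85.98 shift now-axes [-0.4 -1.1  2.7] turn -0.02 shift after turn [-0.4 -1.1  2.7] F [-1.9 -1.2 11.6] grip 61.4 open 0.454 tilt [-3.0e-04 -2.1e-03  1.0e+00]
```

```bash
python3 -m crank '[[0.2,0,0,-0.02,0,0,0],[0.2,0,0,-0.03,0,0,0],[0.2,0,0,-0.035,0,0,-6.9],[0.2,0,0,0,0,0,-6.9],[0.2,0,0,0,0,0,-6.8]]' 
python3 to.py 504.8 -175.8 100 106.6
```

```text
time: 11.65
ee_pos: [544.5, 68.5, 100.1]
ee_rot: [[-0.29, 0.957, 0.003], [0.957, 0.29, 0.0], [-0.0, 0.003, -1.0]]
force: [0.1, 0.5, -2.1]
opening: 0.453
grip_force: 61.4
t 11.65 pos [544.5  68.5 100.1] yaw 106.87 shift now-axes [-2.223e+02 -1.088e+02 -1.000e-01] turn 0.27 shift after turn [-2.228e+02 -1.078e+02  1.000e-01] F [ 0.1  0.5 -2.1] grip 61.4 open 0.453 tilt [ 5.0e-04 -2.8e-03  1.0e+00]
```

```bash
python3 -m crank '[[0.2,-0.044,-0.021,0,0,0,0],[0.2,-0.044,-0.021,0,0,0,0],[0.2,-0.044,-0.021,0,0,0,0],[0.2,-0.044,-0.021,0,0,0,0],[0.2,-0.044,-0.021,0,0,0,0]]' >/dev/null
python3 -m crank '[[0.2,0,0,0.02,0,0,0],[0.2,0,0,0,0,0,0],[0.2,0,0,0,0,0,0]]' >/dev/null
python3 to.py 504.8 -175.8 80 106.6
python3 - <<'E'
from fit import *
ims=[]
for n in("side","top"):
    p,d=capture(n); np.save(n+"2.npy",d); cv2.imwrite(f"pics/{n}2.png",p[...,::-1])
a=cv2.imread("pics/side2.png")[115:205,250:350]; b=cv2.imread("pics/top2.png")[170:260,300:400]
cv2.imwrite("pics/both2.png",cv2.resize(np.hstack([a,b]),None,fx=4,fy=4,interpolation=cv2.INTER_CUBIC))
for n in("side","top"):
    for tag in "02":
        W=world(n,np.load(n+tag+".npy")); P=near(W,(515,-235),150)
        P=P[P[:,2]<55]
        print(n,tag,fit(P,dockmap(),(505,-176,1.86)))
        if tag=="0":
            # knob centroid
            Q=near(W,(530,-259),20,58); print("knob",Q[:,:2].mean(0),len(Q),Q[:,2].max())
E
```

```text
t 12.45 pos [ 505.6 -171.9   78.7] yaw 106.6 shift now-axes [-3.5 -1.9 -1.3] turn 0.0 shift after turn [-3.5 -1.9 -1.3] F [ 0.2 -0.1 -2.3] grip 61.2 open 0.458 tilt [-6.e-04  4.e-04  1.e+00]
side 0 (array([ 507.1323023 , -174.91844582,    1.85933487]), np.float64(3.0345103754214042))
knob [ 531.60724214 -252.83135312] 23 68.95722547942717
side 2 (array([ 507.47710329, -176.68064667,    1.85584316]), np.float64(2.6619001541778577))
top 0 (array([ 504.89407142, -175.72768977,    1.85985615]), np.float64(3.076029772394092))
knob [ 530.20497551 -257.70379226] 37 69.8984512560803
top 2 (array([ 503.98339899, -175.85291057,    1.84595027]), np.float64(2.999779406241539))
```

View pics/both2.png

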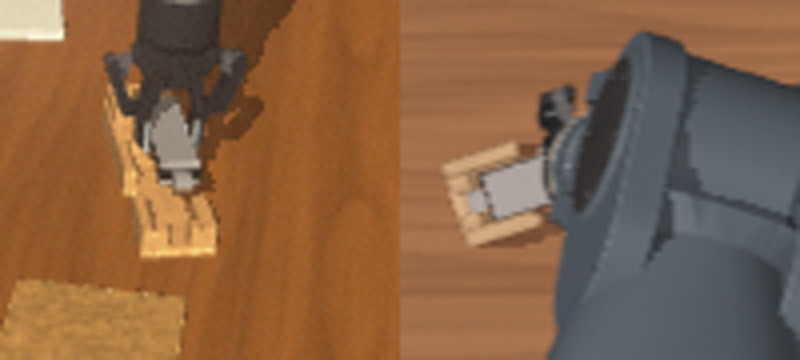

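The side view shows the harmonica (crop ~(175,140)) aligned above the block's pocket; the top view shows its stub end (crop ~(478,200)) just above the stub gap. Measuring the held offset and lateral symmetry.

Run:
```python
from fit import *
s=observe();T=np.array(s["ee_pos"]);a=np.radians(106.6);u=np.array([np.cos(a),np.sin(a)]);v=np.array([-u[1],u[0]])
for n in("top","side"):
    W=world(n,np.load(n+"2.npy")); P=W.reshape(-1,3); P=P[~np.isnan(P[:,0])]
    x=(P[:,:2]-T[:2])@u; y=(P[:,:2]-T[:2])@v
    m=(x>28)&(x<110)&(abs(y)<50)
    Q=np.c_[x,y,P[:,2]-67][m]; Q=Q[Q[:,2]<60]
    print(n,"top z",np.median(Q[(Q[:,2]>15),2])+67, fit(Q,hm([(-65,65,-20,20,26),(65,79,-8,8,19)],s=1)[0],(0,0,0)))
    q=Q[Q[:,2]>22]; print("block x max",np.sort(q[:,0])[-4:],"y range",[q[:,1].min(),q[:,1].max()])
    # dock lateral edges and end from the first picture, top faces only
    W=world(n,np.load(n+"0.npy")); P=W.reshape(-1,3); P=P[~np.isnan(P[:,0])]
    x=(P[:,:2]-[504.8,-175.8])@u; y=(P[:,:2]-[504.8,-175.8])@v; z=P[:,2]
    m=(abs(x)<200)&(abs(y)<60)&(z>22); print("dock x",np.sort(x[m])[[0,3,-4,-1]],"y",np.sort(y[m])[[0,5,-6,-1]])
    i=m&(x<-115)&(z>40); print("housing y",y[i].min(),y[i].max(),"x min",x[i].min())
    i=(z>57)&(abs(x+87)<25)&(abs(y)<25); print("knob x",x[i].min(),x[i].max(),"y",y[i].min(),y[i].max())
```

```text
top top z 91.82490739169964 (array([ 0.30344523,  2.24752379, -0.00864735]), np.float64(12.284322547514751))
block x max [75.64451896 75.88847562 78.64691342 79.621353  ] y range [np.float64(-19.23613473809761), np.float64(19.912231814219833)]
dock x [-166.75792389 -165.57202615   85.51074666   86.05711772] y [-36.74851021 -36.45481706  35.22436907  35.69805222]
housing y -34.0316872183073 31.867113965515284 x min -166.75792388913752
knob x -95.47932571619342 -76.29654489932474 y -11.050959313759831 9.525818915572097
side top z 91.70699524359554 (array([ 5.51880672,  1.86195245, -0.03047854]), np.float64(12.534556611504456))
block x max [64.9710778  65.65502613 65.78159383 77.81459686] y range [np.float64(-18.842250213308457), np.float64(18.32756176196921)]
dock x [-167.25501505 -162.93730281   89.84873801   93.04726613] y [-40.39621698 -39.36917789  32.29682605  33.79416012]
housing y -36.60425169161609 30.62835849124127 x min -167.25501504852284
knob x -98.70231982995693 -69.27511769091392 y -13.68311576728648 8.352718620771215
```

```bash
python3 -m crank '[[0.2,-0.0035,-0.0015,0.01,0,0,0],[0.2,0,0,0.02,0,0,0],[0.2,0,0,0,0,0,0],[0.2,0,0,0,0,0,0]]' >/dev/null
python3 to.py 505.2 -175.7 45 106.6
```

```text
t 12.95 pos [ 505.2 -175.9   48.3] yaw 106.62 shift now-axes [0.1 0.1 3.3] turn 0.02 shift after turn [0.1 0.1 3.3] F [-0.2 -0.4 -1.9] grip 61.2 open 0.454 tilt [-4.e-04  6.e-04  1.e+00]
```

```bash
python3 -m crank '[[0.2,0,0,0.005,0,0,0],[0.2,0,0,0.004,0,0,0],[0.2,0,0,0,0,0,0]]' >/dev/null
python3 to.py 505.2 -175.7 40 106.6
python3 -m crank '[[0.2,0,0,0.003,0,0,0],[0.2,0,0,0.003,0,0,0],[0.2,0,0,0,0,0,0]]' >/dev/null
python3 to.py 505.2 -175.7 34 106.6
```

```text
t 13.25 pos [ 505.2 -176.1   39. ] yaw 106.59 shift now-axes [ 0.4  0.1 -1. ] turn -0.01 shift after turn [ 0.4  0.1 -1. ] F [ 0.4 -0.1 -3.2] grip 61.2 open 0.453 tilt [-2.e-04  3.e-04  1.e+00]
t 13.55 pos [ 505.3 -176.2   33. ] yaw 106.59 shift now-axes [ 0.5  0.1 -1. ] turn -0.01 shift after turn [ 0.5  0.1 -1. ] F [-0.1  1.2 -2.9] grip 61.3 open 0.454 tilt [-2.e-04  1.e-04  1.e+00]
```

```bash
python3 -m crank '[[0.2,0.0003,0,0.003,0,0,0],[0.2,0,0,0.003,0,0,0],[0.2,0,0,0.002,0,0,0],[0.2,0,0,0.002,0,0,0],[0.2,0,0,0,0,0,0]]' >/dev/null
python3 to.py 505.2 -175.7 20 106.6
python3 -m crank '[[0.2,0,0,0.002,0,0,0],[0.2,0,0,0.001,0,0,0],[0.2,0,0,0,0,0,0]]' >/dev/null
python3 to.py 505.2 -175.7 20 106.6
```

```text
t 14.05 pos [ 505.2 -175.9   23. ] yaw 106.59 shift now-axes [0.2 0.1 3. ] turn -0.01 shift after turn [0.2 0.1 3. ] F [ 0.4  0.5 -2.8] grip 61.4 open 0.458 tilt [-1.e-04  1.e-04  1.e+00]
t 14.35 pos [ 505.2 -175.9   20.2] yaw 106.59 shift now-axes [0.2 0.  0.2] turn -0.01 shift after turn [0.2 0.  0.2] F [ 0.5 -1.  -2.9] grip 61.4 open 0.459 tilt [-1.e-04  1.e-04  1.e+00]
```

Almost down; a touch more, release, look at force, rise.

```bash
python3 -m crank '[[0.2,0,0,0.0008,0,0,0],[0.2,0,0,0,0,0,0]]' | grep force
python3 -m crank '[[0.5,0,0,0,0,0,0],[0.7,0,0,0,0,0,0],[0.7,0,0,0,0,0,0],[0.7,0,0,0,0,0,0]]' | grep -E "open|force"
python3 -m crank '[[0.7,0,0,-0.03,0,0,0],[0.7,0,0,-0.04,0,0,0],[0.7,0,0,-0.04,0,0,0],[0.7,0.05,0,0,0,0,0],[0.7,0.05,0,0,0,0,0]]' >/dev/null
python3 -m crank '[[0.7,0.05,0,0,0,0,0],[0.7,0.05,0,0,0,0,0],[0.7,0.05,0,0,0,0,0],[0.7,0,0,0,0,0,0]]' >/dev/null
python3 to.py 530.1 -259.1 53 106.6
python3 - <<'E'
from fit import *
a=np.radians(106.6);u=np.array([np.cos(a),np.sin(a)]);v=np.array([-u[1],u[0]])
for n in("side","top"):
    p,d=capture(n); cv2.imwrite(f"pics/{n}3.png",p[...,::-1]); np.save(n+"3.npy",d)
    W=world(n,d); P=W.reshape(-1,3); P=P[~np.isnan(P[:,0])]
    x=(P[:,:2]-[505.2,-175.7])@u; y=(P[:,:2]-[505.2,-175.7])@v; z=P[:,2]
    for lo,hi in((-60,-30),(-20,20),(30,60)):
        print(n,lo,[round(float(np.median(z[(x>lo)&(x<hi)&(y>b-6)&(y<b+6)])),1) for b in(-12,0,12)], "wall",np.median(z[(x>lo)&(x<hi)&(abs(abs(y)-29)<3)]))
    i=(z>57)&(abs(x+87)<25)&(abs(y)<25); print("knob x",x[i].min(),x[i].max(),"y",y[i].min(),y[i].max())
a=cv2.imread("pics/side3.png")[115:205,250:350]; b=cv2.imread("pics/top3.png")[170:260,300:400]
cv2.imwrite("pics/both3.png",cv2.resize(np.hstack([a,b]),None,fx=4,fy=4,interpolation=cv2.INTER_CUBIC))
E
```

```text
force: [-1.7, 0.4, 4.7]
grip_force: 62.0
force: [0.1, -0.2, 0.2]
opening: 0.699
grip_force: 0.0
t 15.85 pos [432.2  68.3 129.7] yaw 106.93 shift now-axes [-341.8   -1.7   76.3] turn 0.33 shift after turn [-3.417e+02  3.000e-01  7.670e+01] F [ 0.5 -0.7  0.2] grip 0.0 open 0.697 tilt [-1.1e-03 -2.0e-04  1.0e+00]
side -60 [35.8, nan, nan] wall 32.42676435962551
side -20 [35.3, nan, 34.7] wall 18.73057476213785
side 30 [30.4, 26.7, nan] wall 30.688386785955345
knob x -93.91801738683215 -71.10154408799909 y -13.861669304511485 8.701474414029194
top -60 [33.3, 35.3, 34.8] wall 31.385707172362686
top -20 [33.7, 33.5, 33.9] wall 0.40908652522966804
top 30 [33.5, 34.0, 33.9] wall 31.761921380767035
knob x -96.2101066631438 -74.9406263937106 y -9.707608662328944 9.835253230836296
  return _methods._mean(a, axis=axis, dtype=dtype,
  ret = ret.dtype.type(ret / rcount)
```

View pics/both3.png

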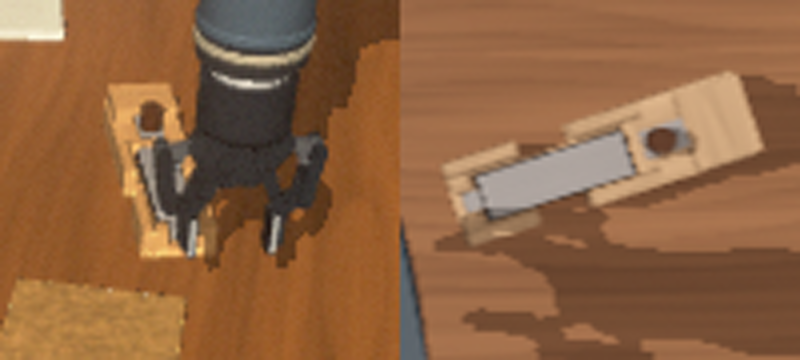

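The top view shows the harmonica flat in the pocket (crop ~(555,180)), stub in its gap at (472,203), height 34 mm all over; knob at (660,140). Now the knob.

```bash
python3 -m crank '[[0.7,-0.048,0,0,0,0,0.3],[0.7,-0.048,0,0,0,0,0],[0.7,-0.048,0,0,0,0,0],[0.7,-0.048,0,0,0,0,0],[0.7,-0.048,0,0,0,0,0]]' >/dev/null
python3 -m crank '[[0.7,-0.048,0,0,0,0,0],[0.7,-0.048,0,0,0,0,0],[0.7,0,0,0,0,0,0],[0.7,0,0,0,0,0,0]]' >/dev/null
python3 to.py 530.1 -259.1 53 106.6
```

```text
t 16.85 pos [ 527.5 -261.1  128.8] yaw 106.07 shift now-axes [ 1.1  3.  75.8] turn -0.53 shift after turn [ 1.1  3.  75.8] F [0.1 1.4 0.3] grip 0.0 open 0.698 tilt [-6.e-04  7.e-04  1.e+00]
```

```bash
python3 -m crank '[[0.7,0.001,0.003,0.02,0,0,-0.5],[0.7,0,0,0.03,0,0,0],[0.7,0,0,0.02,0,0,0],[0.7,0,0,0,0,0,0],[0.7,0,0,0,0,0,0]]' >/dev/null
python3 to.py 530.1 -259.1 55 106.6
```

```text
t 17.35 pos [ 530.7 -256.7   60.2] yaw 106.8 shift now-axes [-2.1 -1.3  5.2] turn 0.2 shift after turn [-2.1 -1.3  5.2] F [ 0.7 -0.   0.5] grip 0.0 open 0.699 tilt [-2.e-04  1.e-04  1.e+00]
```

```bash
python3 -m crank '[[0.7,-0.001,-0.001,0.005,0,0,0.2],[0.7,0,0,0,0,0,0],[0.4,0,0,0,0,0,0],[0.1,0,0,0,0,0,0],[0.1,0,0,0,0,0,0]]' 25 >/dev/null
python3 -m crank '[[0.1,0,0,0,0,0,0],[0.1,0,0,0,0,0,0]]' >/dev/null
python3 to.py 530.1 -259.1 55 106.6
python3 -m crank '[[0.1,0.008,0,0,0,0,0],[0.1,0.008,0,0,0,0,0],[0.1,0.008,0,0,0,0,0],[0.1,0.008,0,0,0,0,0],[0.1,0,0,0,0,0,0]]' >/dev/null
python3 to.py 518.7 -220.8 55 106.6
```

```text
t 18.05 pos [ 531.4 -258.1   55.1] yaw 106.61 shift now-axes [-0.6 -1.5  0.1] turn 0.01 shift after turn [-0.6 -1.5  0.1] F [5.6 2.  1.1] grip 26.6 open 0.247 tilt [ 4.0e-04 -2.2e-03  1.0e+00]
t 18.55 pos [ 522.  -226.8   55.1] yaw 106.64 shift now-axes [ 6.7 -1.4  0.1] turn 0.04 shift after turn [ 6.7 -1.4  0.1] F [3.9 3.7 1.8] grip 26.5 open 0.242 tilt [ 5.0e-04 -1.9e-03  1.0e+00]
```

```bash
python3 -m crank '[[0.1,0.004,0.001,0,0,0,0],[0.1,0.003,0,0,0,0,0],[0.1,0,0,0,0,0,0]]' >/dev/null
python3 to.py 518.7 -220.8 55 106.6
python3 -m crank '[[0.1,0.002,0,0,0,0,0],[0.1,0.001,0,0,0,0,0],[0.1,0,0,0,0,0,0]]' >/dev/null
python3 to.py 518.7 -220.8 55 106.6
```

```text
t 18.85 pos [ 520.2 -220.5   55.1] yaw 106.58 shift now-axes [ 0.2 -1.6  0.1] turn -0.02 shift after turn [ 0.2 -1.6  0.1] F [-0.8  0.9  7. ] grip 27.0 open 0.24 tilt [ 8.e-04 -3.e-04  1.e+00]
t 19.15 pos [ 519.9 -219.5   55.1] yaw 106.53 shift now-axes [-0.9 -1.6  0.1] turn -0.07 shift after turn [-0.9 -1.6  0.1] F [  2.  -14.   -0.5] grip 26.3 open 0.243 tilt [ 4.2e-03 -2.0e-04  1.0e+00]
```

```bash
python3 -m crank '[[0.1,-0.001,0,0,0,0,0],[0.4,0,0,0,0,0,0],[0.7,0,0,0,0,0,0],[0.7,0,0,0,0,0,0]]' | grep -E "open|force"
python3 -m crank '[[0.7,0,0,-0.03,0,0,0],[0.7,0,0,-0.05,0,0,0],[0.7,0.05,0,-0.03,0,0,0],[0.7,0.05,0,0,0,0,0],[0.7,0.05,0,0,0,0,0]]' >/dev/null
python3 -m crank '[[0.7,0.05,0,0,0,0,0],[0.7,0.05,0,0,0,0,0],[0.7,0.05,0,0,0,0,0],[0.7,0,0,0,0,0,0],[0.7,0,0,0,0,0,0]]' >/dev/null
python3 - <<'E'
from fit import *
a=np.radians(106.6);u=np.array([np.cos(a),np.sin(a)]);v=np.array([-u[1],u[0]])
n="top"
p,d=capture(n)
W=world(n,d); P=W.reshape(-1,3); P=P[~np.isnan(P[:,0])]
x=(P[:,:2]-[505.2,-175.7])@u; y=(P[:,:2]-[505.2,-175.7])@v; z=P[:,2]
for lo,hi in((-20,20),(30,60)): print(lo,[round(float(np.median(z[(x>lo)&(x<hi)&(y>b-6)&(y<b+6)])),1) for b in(-12,0,12)])
i=(z>57)&(z<75)&(abs(x+50)<60)&(abs(y)<25); print("knob x",x[i].min(),x[i].max(),"y",y[i].min(),y[i].max())
cv2.imwrite("pics/top4.png",cv2.resize(p[160:270,290:430,::-1],None,fx=5,fy=5,interpolation=cv2.INTER_CUBIC))
print(observe()["time"])
E
```

```text
force: [0.7, 0.6, 0.0]
opening: 0.697
grip_force: 0.0
-20 [33.0, 33.4, 33.6]
30 [34.0, 34.4, 34.5]
knob x -55.21678028460915 -35.26872815395142 y -10.020866632546873 9.194468696743172
20.6
```

View pics/top4.png

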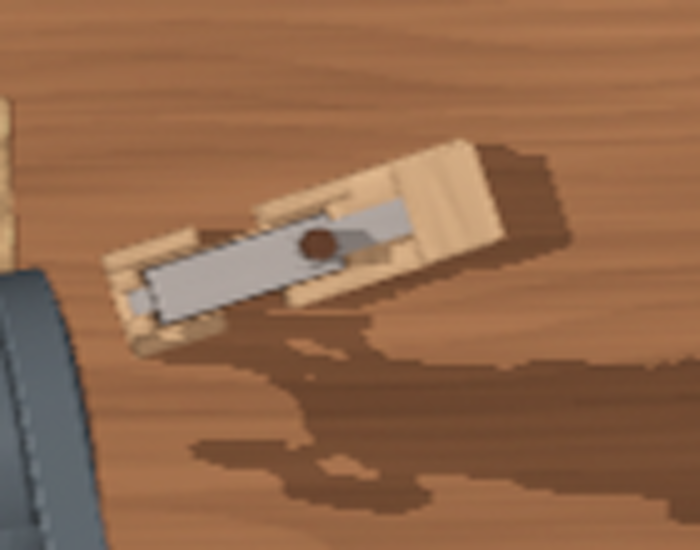

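The knob (crop ~(318,243)) stands about 40 mm out over the seated harmonica, and the arm is clear of it. Handing in.

```bash
python3 -c "
from station import *
print(close_job())"
```

```text
the job is handed in; nothing more can be done
None
```

The job is handed in at about 20.6 s: the harmonica was laid on the mat and let go, then taken again and seated flat in the pocket with its stub in the gap, and the slide was pulled to its stop (knob about 40 mm out in the last picture); no verdict was returned.

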